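# Set the length stop and hold a kiln brick in the corner of the sawing jig

## Task

First slide the stop on the sawing jig along its fence until the stop's flat face is at the pencil line on the bed. Then take the long narrow kiln brick from the table, lay it flat on the jig's bed and press it lightly into the corner, its side against the fence and its end against the stop, without pushing the stop off the line, and finish while still holding it pressed there, ready for sawing. Leave the wide flat brick, the bowl and the saw where they are.

Things in the scene. Friction and masses are not known exactly. Their poses are not given: they have to be found in the camera images.
- jig: Sawing jig fixed to the table: plywood bed 170 (x) x 440 (y) x 18 mm high. Origin: centre of the bed's underside, on the table; z up; x points away from the robot, square to the fence; y runs along the fence towards the stop. The jig is turned up to 0.15 rad about z. A dark saw slot 3 mm wide crosses bed and fence at y = -110 mm.
- fence: The jig's fixed aluminium fence, a straight bar along the whole 440 mm of the jig, 30 mm thick (x) and 28 mm high above the bed (its top is 46 mm above the table), with a rule on top; fence, stop and bed are smooth (friction about 0.35). Origin: on its working face (the face towards the robot), at the bed's surface, half way along, 45 mm ahead (x) of the jig's origin; axes as the jig's.
- stop: The length stop, an aluminium carriage on the fence. Origin: on its flat working face (looking to -y), at the bed's surface, in the plane of the fence's face; axes as the jig's. The face reaches 45 mm over the bed towards the robot and is 40 mm high; the carriage lies behind it, y = 0 to +46 mm. It slides only along the fence, stays where left, and slides at about 14 N; a lighter push does not shift it.
- stop_grip (a point): Centre of the black grip on top of the stop, a block 40 (x) x 20 (y) x 30 mm high, 62 mm above the bed (80 mm above the table), at x = +15, y = +23 mm from the stop's origin. The carriage under it tops out 40 mm above the bed. The stop has 150 mm of travel and starts near its outer (+y) end, 40 mm or more beyond the line.
- line: Pencil line 2 mm wide drawn across the bed, square to the fence. Origin: where the line meets the fence's face, at the bed's surface; axes as the jig's. It runs 118 mm from there towards the robot, 160 to 210 mm from the saw slot on the stop's side of it. The stop is set when its working face is in the line's plane (the same y along the fence).
- brick: The long narrow insulating kiln brick, cream-coloured, 230 (x) x 57 (y) x 64 (z) mm, 0.34 to 0.53 kg, loose on the table to the robot's right, lying roughly along the robot's x. Origin: centre of its underside; x along its length. It fits in the gripper across its 57 mm width; in the jig its length runs along the fence and its top stands 36 mm above the top of the fence.
- split: Bystander: wide flat kiln brick 230 (x) x 114 (y) x 32 (z) mm, lying beyond the jig on the right. Origin: centre of its underside.
- bowl: Bystander: small clay-coloured bisque bowl, 90 mm across, 50 mm high, beyond the stop's end of the jig. Origin: centre of its underside.
- saw: Bystander: back saw with wooden handle, about 370 mm long (x, blade to +x), 22 mm thick, lying flat beyond the jig. Origin: at the blade's handle end, underneath.
Things that resemble listed ones, but are neither listed nor needed, are in the scene too. What is shaped like the brick but orange is not meant.

How it is judged:
By the outcome, as a careful person would: the job done as asked, in the order asked, and still so for the second after the job is handed in, while the arm keeps its last pose, push and grip.
It also fails if it takes over 72 s, if anything falls off the work surface, if the arm or the gripper's body presses on something with over 40 N, if the wrist force passes 120 N, or if a joint passes its speed limit or range.

## Robot

A 7-joint arm with a two-finger parallel gripper is mounted at the origin on the work surface. World frame = base frame: x ahead of the robot, y to its left, z up, the work surface at z = 0. Lengths are in mm, angles in rad, forces in N, time in s.
With the tool pointing down it reaches from about 425 to 800 mm from the base axis. Payload 8.3 kg.
Tool frame: the origin (TCP) lies midway between the tips of the shut fingers; the grasp point (between the pads) lies arm.grip_point_offset behind it (arm.grip_point_offset is the distance from the TCP to the grasp point, in mm); z points along the fingers, y is the line along which they close (so a half turn about z gives the same grasp; the last joint's range is limited). The gripper opens to 85 mm and grips with 20 to 120 N. Pads are 22 mm wide; open, the fingers measure 114 mm over their backs; the gripper's body (76 mm by 85 mm) begins 54 mm behind the grasp point. The pads swing forward as they close: fully open they stand 13 mm farther back than shut.
Start: joints at [1.167, 0.383, 0.016, 1.37, -0.006, 1.388, -0.046], TCP at [208.937, -589.023, 231.279] pointing down, gripper open.
Joint ranges: [-2.95, 2.95], [-0.25, 2.06], [-1.52, 1.56], [0.18, 2.33], [-1.44, 4.58], [0.02, 2.06], [-3.01, 3.01]. Speed limits (rad/s): [2.39, 2.39, 3.01, 3.01, 3.14, 3.14, 3.14].

## Interface

Orientations are given as a unit quaternion [x, y, z, w].
In Python, from plant import arm, gripper_to, grab_frame gives the robot as it stands. Calls block until the motion is done:
- arm.reach(position, orientation): joint-space move of the TCP to a pose.
- arm.line_to(position, rot=None, vel=150): straight line of the TCP; rot=None keeps the orientation; vel is the mean speed in mm/s.
- arm.move_j(angles): joint-space move.
- gripper_to(opening, squeeze=None): finger opening in mm; squeeze is the grip in N (None keeps the last); returns when the fingers have stopped.
- arm.wait(seconds).
- arm.solve_ik(position, orientation): joint angles nearest the present ones, or None.
- arm.state(): the state.
- grab_frame(name): name is "scene" or "top"; returns a dict with "img" (384x512x3 uint8, red, green, blue), "vertical_fov" (degrees; the focal length in pixels is half the picture's height over the tangent of half this angle, whatever the lens; pixels are square), "cx", "cy" (the principal point, pixels), "R" (3x3) and "t" (3): a world point X has camera coordinates R X + t. Camera axes: x right, y down, z forward; pixel columns grow to the right and rows downward; lengths in mm; the calibration is good to about 2 mm. A picture is of the moment at which its call begins. There is no depth.
A pose or a line that the arm cannot do raises arm.Unreachable and nothing moves.
- arm.sign_off(): hands the job in; it is judged then, once.
The state is a dict: "t": time; "qpos": joint angles; "joint_vel": joint speeds; "tau": joint torques, N m; "tool_pos": TCP position; "ee_rot": TCP orientation; "force": force on the tool from outside, world axes, zero at the start; "moment": the same for the moment, N m; "opening": finger opening in mm; "gripper_force": force on a finger pad.
Only numpy, scipy, OpenCV 4.12 (cv2) and the standard library are available. Lean on these libraries where they do the work, as an engineer would, in place of code of your own. Each camera call takes 0.05 s, during which the arm holds its last target. There are 200 camera calls.

## Working session

There is one attempt and no reset: what is moved stays moved. The work goes in short steps, each a Python script; the robot and the scene stay as the last script left them, time stands still between calls to the robot, and variables do not carry over. Pictures are saved under pics/ and viewed, at most 10 in all, crops included, and the job is handed in when it is done.

```bash
mkdir -p pics; ls
python3 - <<'E'
from plant import arm, grab_frame
import cv2
for n in("scene","top"):
    f=grab_frame(n); cv2.imwrite(f"pics/{n}0.png",f["img"][:,:,::-1])
    print(n,f["vertical_fov"],f["cx"],f["cy"],f["R"],f["t"])
print(arm.grip_point_offset,arm.state())
E
```

```text
pics
scene 42.031281385565364 249.26955418628503 189.0730920375969 [[-0.82361716  0.56710987  0.00641642]
 [ 0.32246079  0.47755878 -0.81728615]
 [-0.46655526 -0.67106185 -0.5761963 ]] [ 468.40678708  -50.47761543 1595.79686965]
top 49.57200640923212 256.04117314694 193.19423881736878 [[-0.0267286  -0.99949735  0.01704791]
 [-0.9977736   0.02563234 -0.06156976]
 [ 0.06110184 -0.01865562 -0.99795718]] [ -71.79512593  516.85304737 1136.6341416 ]
18.700000000000003 {'t': 0.1, 'qpos': array([ 1.16710821,  0.38417076,  0.01638388,  1.37100008, -0.00628058,
        1.38819411, -0.04650545]), 'joint_vel': array([-5.68370407e-04, -5.92367158e-04,  2.68453095e-05, -4.24985777e-03,
        3.54451014e-04, -2.93208405e-04,  7.33882983e-04]), 'tau': array([ 2.76061932e-03, -6.29126930e+01,  8.47540945e-01, -3.72754562e+01,
        1.69192487e-02,  1.05126607e-02, -2.84005387e-05]), 'tool_pos': array([ 208.77537451, -588.64268819,  230.39071896]), 'ee_rot': array([ 9.85513113e-01,  1.69597059e-01, -1.68774493e-04, -8.44539630e-04]), 'force': array([-0.08283472, -0.09951111, -0.3408657 ]), 'moment': array([-0.01286086, -0.01939138,  0.0034759 ]), 'gripper_force': 0.0, 'opening': 85.32759901738983}
```

View pics/top0.png

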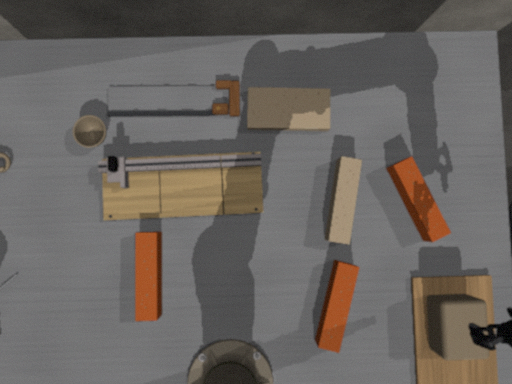

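View pics/scene0.png

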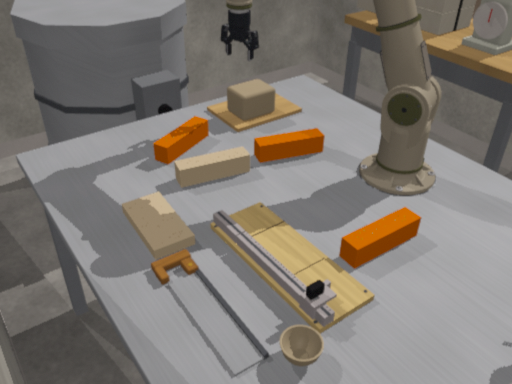

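Top view: the jig bed spans (103–262, 153–219), with the stop at about (117,168), the pencil line at column 160 and the slot at column 222. Brick-shaped candidates are cream (345,200) and orange (418,200), (338,306), (148,277). The cream one fits: it is narrow, on the right and not orange. The wide one at (289,108) is the split, and the block at (462,328) is on another table. Next is an enlarged crop to confirm this and get jig details.

```bash
cat > h.py <<'E'
import numpy as np, cv2
from plant import arm, gripper_to, grab_frame
from scipy.spatial.transform import Rotation as Rt
def foc(f): return f["img"].shape[0]/2/np.tan(np.radians(f["vertical_fov"]/2))
def ray(f,uv,z):
    uv=np.atleast_2d(np.asarray(uv,float)); R,t=np.array(f["R"]),np.array(f["t"])
    d=np.c_[(uv[:,0]-f["cx"])/foc(f),(uv[:,1]-f["cy"])/foc(f),np.ones(len(uv))]@R
    c=-R.T@t
    return c+d*((z-c[2])/d[:,2])[:,None]
def proj(f,X):
    P=np.atleast_2d(X)@np.array(f["R"]).T+np.array(f["t"])
    return P[:,:2]/P[:,2:]*foc(f)+[f["cx"],f["cy"]]
def down(yaw):  # tool z down; tool y (closing line) at angle yaw+90deg from world x (tool x along yaw)
    c,s=np.cos(yaw),np.sin(yaw)
    return Rt.from_matrix(np.array([[c,s,0],[s,-c,0],[0,0,-1]])).as_quat()
E
python3 - <<'E'
from h import *
f=grab_frame("top"); g=grab_frame("scene")
im=f["img"][:,:,::-1]
a=cv2.resize(im[145:225,95:270],None,fx=4,fy=4,interpolation=cv2.INTER_CUBIC)
b=cv2.resize(im[150:250,325:365],(110,275),interpolation=cv2.INTER_CUBIC)
c=cv2.resize(g["img"][200:325,205:375,::-1],None,fx=3.2,fy=3.2,interpolation=cv2.INTER_CUBIC)[:275]
c=cv2.resize(g["img"][200:325,205:375,::-1],(374,275),interpolation=cv2.INTER_CUBIC)
out=np.zeros((600,700,3),np.uint8); out[:320]=a; out[322:597,:374]=c; out[322:597,380:490]=b
cv2.imwrite("pics/crop1.png",out)
# brick: cream mask, top face
hsv=cv2.cvtColor(f["img"],cv2.COLOR_RGB2HSV)
m=cv2.inRange(hsv,(8,40,90),(30,255,255))
m[:, :300]=0; m[:,375:]=0; m[:140]=0; m[260:]=0
cs,_=cv2.findContours(m,0,1); k=max(cs,key=cv2.contourArea)
bx=cv2.boxPoints(cv2.minAreaRect(k)); print("brick px",bx); P=ray(f,bx,64); print(P, [np.linalg.norm(P[i]-P[i-1]) for i in range(4)])
# bed
m=cv2.inRange(hsv,(8,60,70),(30,255,255)); m[:,270:]=0; m[:,:95]=0; m[:172]=0; m[225:]=0
cs,_=cv2.findContours(m,0,1); k=max(cs,key=cv2.contourArea)
bx=cv2.boxPoints(cv2.minAreaRect(k)); print("bed px",bx); P=ray(f,bx,18);print(P, [np.linalg.norm(P[i]-P[i-1]) for i in range(4)])
gr=f["img"].astype(int).sum(2)
for r in (195,205,212): print(r,gr[r,154:168],gr[r,217:230])
E
```

```text
brick px [[327.60538 241.16373]
 [340.32486 155.30737]
 [361.92484 158.50739]
 [349.20535 244.36374]]
[[ 379.80178288 -270.49332417   64.        ]
 [ 607.90289756 -313.27978968   64.        ]
 [ 597.84966451 -371.12066285   64.        ]
 [ 369.78761203 -327.55239865   64.        ]] [np.float64(57.93117984551008), np.float64(232.0792971149891), np.float64(58.708041217874715), np.float64(232.1863334130276)]
bed px [[101.3087   173.02658 ]
 [261.2644   166.87445 ]
 [263.07385  213.92026 ]
 [103.118164 220.07239 ]]
[[ 581.43741184  340.30058814   18.        ]
 [ 587.64964766 -101.77424455   18.        ]
 [ 456.86746233 -103.1773633    18.        ]
 [ 451.66659685  335.88573143   18.        ]] [np.float64(129.84589088791517), np.float64(442.11847911413787), np.float64(130.7897119115481), np.float64(439.09389674403866)]
195 [369 365 370 363 360 304 290 355 367 374 362 362 361 362] [364 366 366 365 338 245 221 252 253 267 261 254 253]
205 [388 400 388 389 379 327 271 318 377 377 389 397 384 385] [375 364 354 324 268 202 190 221 267 256 265 271 267]
212 [340 328 324 304 294 318 283 299 353 359 359 362 366 360] [276 270 266 266 264 222 173 204 264 267 269 259 256]
```

View pics/crop1.png

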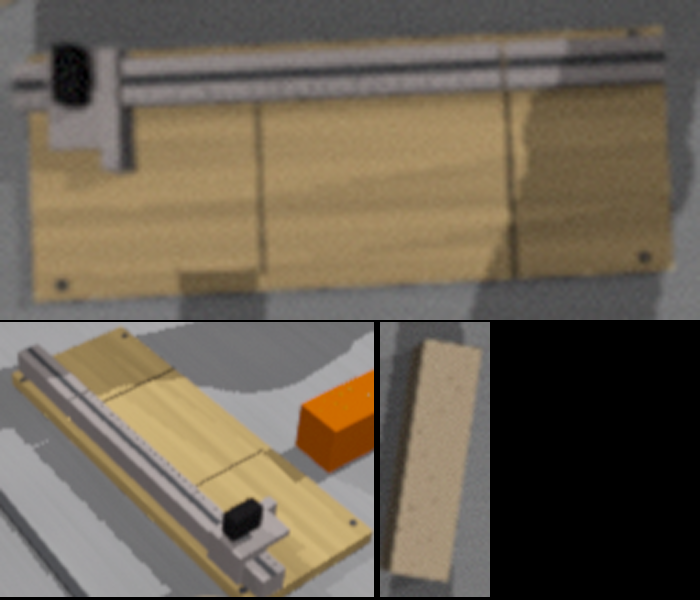

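The crops confirm the cream brick is the plain narrow one. In crop coordinates the line runs from (258,105) to (263,270), the slot from (505,90) to (516,275), and the stop face is at column ~122 (top) to ~132 (foot). Next I fit these with sub-pixel line fits.

```bash
cat >> h.py <<'E'
def fit(P): # P Nx2 -> point, unit dir
    v=cv2.fitLine(np.asarray(P,np.float32),cv2.DIST_HUBER,0,.01,.01).ravel(); return v[2:],v[:2]
def avg(n,k=6):
    fs=[grab_frame(n) for _ in range(k)]; f=fs[0]; f["img"]=np.mean([q["img"] for q in fs],0).astype(np.uint8); return f
def fence(f,cols):
    s=f["img"].astype(float); s=s[:,:,0]-s[:,:,2]   # R-B: plywood high, aluminium low
    out=[]
    for c in cols:
        col=s[:,c]; b=np.median(col[185:205]); a=np.median(col[162:168]); th=(a+b)/2
        r=next(r for r in range(190,160,-1) if col[r]<th)
        out.append((c,r+(th-col[r])/(col[r+1]-col[r])))
    return np.array(out)
def dark(f,rows,c0,c1):
    g=f["img"].astype(float).sum(2); out=[]
    for r in rows:
        w=g[r,c0:c1]; bg=np.interp(np.arange(len(w)),[1,len(w)-2],[np.median(w[:3]),np.median(w[-3:])])
        d=np.clip(bg-w-15,0,None); i=d.argmax(); s=slice(max(i-2,0),i+3)
        out.append((c0+np.sum(np.arange(len(w))[s]*d[s])/d[s].sum(),r))
    return np.array(out)
E
python3 - <<'E'
from h import *
f=avg("top")
E_=ray(f,fence(f,[*range(134,157),*range(164,215),*range(236,258)]),18)[:,:2]
p,d=fit(E_); d=d*np.sign(d[1]); yj=d; xj=np.array([d[1],-d[0]])
print("fence",p,"yaw",np.arctan2(-d[0],d[1]),"resid",np.std((E_-p)@xj))
for n,c0,c1 in(("line",154,168),("slot",216,230)):
    L=ray(f,dark(f,range(176,208),c0,c1),18)[:,:2]
    q=(L-p)@yj; x=(L-p)@xj; k=np.polyfit(x,q,1); print(n,"y med",np.median(q),"slope",k,"world at fence",p+yj*np.median(q), q.std())
g=f["img"].astype(int)
for r in(176,179,182): print(r,[tuple(v) for v in g[r,116:134]])
hsv=g.sum(2); m=((hsv<110)*255).astype(np.uint8); m[:, :100]=0;m[:,130:]=0;m[:150]=0;m[:,:][176:]=0
ys,xs=np.nonzero(m); print("grip px",xs.min(),xs.max(),ys.min(),ys.max())
G=ray(f,[[xs.mean(),ys.mean()]],92)[0,:2]; print("grip",G,"jig",(G-p)@xj,(G-p)@yj)
E
```

```text
fence [587.3231    65.700066] yaw 0.020534232 resid 0.19476129737912587
line y med 116.2418609825174 slope [-3.65482599e-04  1.16262900e+02] world at fence [584.93635033 181.9174203 ] 0.22641287141962477
slot y med -56.010091992335575 slope [ 1.32221465e-02 -5.55569402e+01] world at fence [588.47316361   9.70178176] 0.8550154452976483
176 [(np.int64(137), np.int64(129), np.int64(129)), (np.int64(136), np.int64(128), np.int64(127)), (np.int64(137), np.int64(130), np.int64(129)), (np.int64(138), np.int64(131), np.int64(128)), (np.int64(139), np.int64(131), np.int64(131)), (np.int64(143), np.int64(135), np.int64(133)), (np.int64(143), np.int64(135), np.int64(133)), (np.int64(138), np.int64(130), np.int64(129)), (np.int64(111), np.int64(105), np.int64(104)), (np.int64(72), np.int64(68), np.int64(67)), (np.int64(57), np.int64(54), np.int64(54)), (np.int64(68), np.int64(63), np.int64(58)), (np.int64(103), np.int64(90), np.int64(69)), (np.int64(136), np.int64(116), np.int64(84)), (np.int64(151), np.int64(128), np.int64(91)), (np.int64(153), np.int64(131), np.int64(93)), (np.int64(153), np.i
[... 1135 characters left out ...]
(116)), (np.int64(138), np.int64(130), np.int64(128)), (np.int64(141), np.int64(134), np.int64(132)), (np.int64(136), np.int64(130), np.int64(129)), (np.int64(116), np.int64(111), np.int64(108)), (np.int64(81), np.int64(77), np.int64(76)), (np.int64(59), np.int64(57), np.int64(56)), (np.int64(65), np.int64(59), np.int64(58)), (np.int64(93), np.int64(82), np.int64(68)), (np.int64(127), np.int64(110), np.int64(80)), (np.int64(147), np.int64(125), np.int64(89)), (np.int64(150), np.int64(128), np.int64(88)), (np.int64(150), np.int64(127), np.int64(90)), (np.int64(149), np.int64(127), np.int64(88))]
grip px 109 117 156 170
grip [597.38788383 285.04606798] jig 14.566427373947306 219.09310180439502
```

```bash
cat >> h.py <<'E'
P0=np.array([587.3231,65.7001]); A=0.020534
YJ=np.array([-np.sin(A),np.cos(A)]); XJ=np.array([np.cos(A),np.sin(A)])
LINE=116.24
def W(x,y,z): return [*(P0+XJ*x+YJ*y),z]
def J(P): P=np.atleast_2d(P)[:,:2]-P0; return np.c_[P@XJ,P@YJ]
def stopface(f,rows,c0,c1): # top edge of the face, z=58: bright -> dark
    g=f["img"].astype(float).sum(2); out=[]
    for r in rows:
        w=g[r,c0:c1]; k=w.argmin(); h=(w[:k].max()+w[k])/2; i=max(j for j in range(k) if w[j]>=h)
        out.append((c0+i+(w[i]-h)/(w[i]-w[i+1]),r))
    return J(ray(f,out,58))[:,1]
def st():
    s=arm.state(); return round(s["t"],2),s["tool_pos"].round(1),s["force"].round(1),round(s["opening"],1),round(s["gripper_force"],1)
E
python3 - <<'E'
from h import *
f=grab_frame("top"); y=stopface(f,range(175,184),117,130); print("face y",y.round(1))
for a in(A,A+np.pi,A-np.pi):
    for p in (W(15,219,150),W(15,139,64)): print(a,p,arm.solve_ik(p,down(a)))
print([ (a,arm.solve_ik([488,-320,120],down(a))) for a in(-.186,-.186+np.pi)])
print([ (a,arm.solve_ik(W(-29,1,120),down(a))) for a in(A+np.pi/2,A-np.pi/2)])
E
```

```text
face y [199.9 199.9 200.1 200.  200.  200.  200.2 200.  200.1]
0.020534 [np.float64(597.8233077850311), np.float64(284.9619198329823), 150] [ 0.06518509  0.67182763 -0.89372446  1.33993902  0.51803736  1.36890788
 -2.37094285]
0.020534 [np.float64(599.4659123466431), np.float64(204.97878504661514), 64] [ 0.12288986  0.64073898 -0.72426665  1.52225238  0.44882048  1.15019773
 -2.23839638]
3.162126653589793 [np.float64(597.8233077850311), np.float64(284.9619198329823), 150] [ 0.11663549  0.7168828  -1.00183402  1.33741012  0.59644958  1.39992554
  0.72574408]
3.162126653589793 [np.float64(599.4659123466431), np.float64(204.97878504661514), 64] [ 0.29327482  0.77168186 -1.02924061  1.51445632  0.68205885  1.24661964
  0.75892765]
-3.121058653589793 [np.float64(597.8233077850311), np.float64(284.9619198329823), 150] [ 0.11663549  0.7168828  -1.00183402  1.33741012  0.59644958  1.39992554
  0.72574408]
-3.121058653589793 [np.float64(599.4659123466431), np.float64(204.97878504661514), 64] [ 0.29327482  0.77168186 -1.02924061  1.51445632  0.68205885  1.24661964
  0.75892765]
[(-0.186, array([ 0.62158654,  0.37638929, -0.12147068,  1.63522044,  0.04919713,
        1.13296929, -1.26912423])), (2.955592653589793, array([ 0.93437682,  0.42493814, -0.52831772,  1.62006403,  0.22878821,
        1.15874412,  1.7374569 ]))]
[(1.5913303267948966, array([ 0.45001784,  0.44704546, -0.80223528,  1.66991844,  0.34398772,
        1.17205954, -0.41819169])), (-1.5502623267948965, array([ 0.72260068,  0.6931613 , -1.28420863,  1.66012286,  0.6851174 ,
        1.31963783,  2.47943266]))]
```

Run:
```python
from h import *
q=down(A+np.pi)
gripper_to(60)
arm.reach(W(15,222,160),q); print(st())
arm.line_to(W(15,222,66)); print(st())
gripper_to(10,40); print(st())
arm.line_to(W(15,222-78,66),vel=60); print(st())
f=avg("top",3); cv2.imwrite("pics/s1.png",cv2.resize(f["img"][140:230,95:270,::-1],None,fx=4,fy=4,interpolation=cv2.INTER_CUBIC))
print(stopface(f,range(174,184),146,160).round(1))
```

```text
(4.28, array([598.3, 286.9, 159.9]), array([-0.3, -0.8, -0.3]), 60.2, 0.0)
(5.06, array([598.2, 288.4,  67. ]), array([ 0.3, -0.8,  0.5]), 59.9, 0.0)
(5.5, array([598.2, 289.3,  67.3]), array([0.5, 3.9, 5.8]), 19.5, 41.2)
(6.95, array([599.8, 213.9,  67.3]), array([ 4.3, 13.2,  2. ]), 19.1, 41.1)
[124.8 123.3 123.2 126.4 123.7 127.5 124.3 120.2 125.4 124.5]
```

View pics/s1.png

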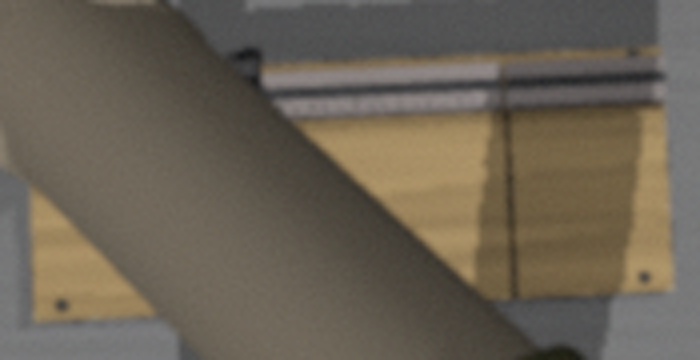

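The arm hides the stop in this view. By tool displacement the face is at y≈124.6, so I push 8.4 mm further, release, back off and look.

Run:
```python
from h import *
arm.line_to(W(15,222-78-8.4,66),vel=30); arm.wait(.2); print(st(), J(arm.state()["tool_pos"]))
gripper_to(60); print(st())
arm.line_to(W(15,222-86.4,150)); 
arm.reach([488,-320,150],down(-.186)); print(st())
f=avg("top",6); cv2.imwrite("pics/s2.png",cv2.resize(f["img"][145:225,95:270,::-1],None,fx=4,fy=4,interpolation=cv2.INTER_CUBIC))
y=stopface(f,range(174,183),146,162); print(y.round(1))
L=J(ray(f,dark(f,range(188,208),154,168),18)); print(np.median(L[:,1]))
```

```text
(7.73, array([599.9, 205.3,  67.3]), array([ 4.3, 11.2,  1.8]), 19.4, 41.2) [[ 15.46587016 139.35301536]]
(8.2, array([599.5, 201. ,  65.8]), array([-0.3, -0.3, -0.6]), 59.7, 0.0)
(10.83, array([ 488.6, -318.6,  149.2]), array([ 0.5, -0.2,  0.2]), 60.0, 0.0)
[115.2 115.2 115.3 115.4 115.3 115.5 115.3 115.3 115.3]
116.24557221280452
```

View pics/s2.png

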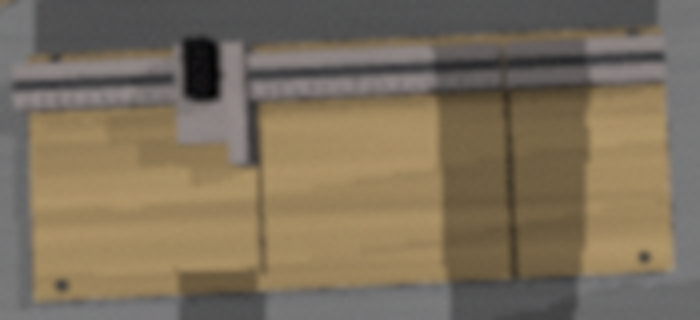

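The picture shows the stop face foot at crop column ~258, meeting the line at ~260. The image puts the face at 115.3 and the tool displacement puts it at 116.05, with the line at 116.2. The stop is set to within a millimetre, so now the brick.

Run:
```python
from h import *
q=down(-.187); c=[488.8,-320.6]
gripper_to(85)
arm.reach([*c,110],q); arm.line_to([*c,28],vel=100); arm.wait(.2); print(st())
gripper_to(40,60); arm.wait(.2); print(st())
arm.line_to([*c,50],vel=80); arm.wait(.3); print(st())
arm.line_to([*c,170]); print(st())
arm.reach(W(-29-12,LINE-115-14,150),down(A+np.pi/2)); arm.wait(.3); print(st())
f=avg("scene",3);g=avg("top",3)
cv2.imwrite("pics/b1.png",np.vstack([cv2.resize(f["img"][130:340,150:430,::-1],(560,420)),cv2.resize(g["img"][140:230,95:375,::-1],(560,180))]))
```

```text
(12.96, array([ 489.2, -320.8,   28.7]), array([-0.2, -0.9,  0.3]), 85.1, 0.0)
(13.53, array([ 489. , -320.8,   28.5]), array([-1.2, -0.2,  5.4]), 56.4, 66.0)
(14.26, array([ 488.6, -320.4,   49.6]), array([ 0.7,  0.2, -5. ]), 56.1, 64.9)
(15.21, array([ 488.3, -320.1,  168.9]), array([ 0.3,  0.3, -5.9]), 56.2, 64.9)
(16.92, array([546.7,  51.3, 150. ]), array([ 0.6, -0.5, -5.1]), 56.3, 64.9)
```

View pics/b1.png

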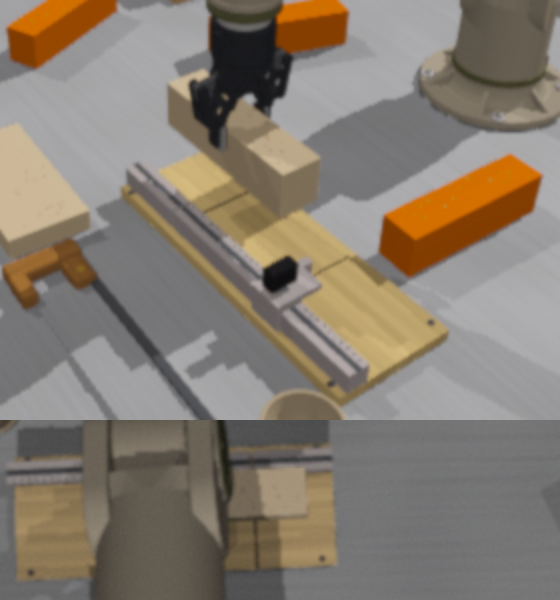

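The brick is held level and parallel to the fence, clear of both the stop and the fence. Now I lower it until it touches the bed, then press it in with small force-guarded steps.

```bash
cat > press.py <<'E'
from h import *
def F(n=4):
    v=[]
    for _ in range(n): arm.wait(.03); v.append(arm.state()["force"])
    v=np.mean(v,0); return np.array([v[:2]@XJ,v[:2]@YJ,v[2]])
x,y=-41.,LINE-129
arm.line_to(W(x,y,56),vel=100); arm.wait(.2); f0=F(); print("hang",f0,st())
z=50.; arm.line_to(W(x,y,z),vel=40)
while F()[2]<f0[2]+6 and z>42: z-=.5; arm.line_to(W(x,y,z),vel=20)
print("bed",z,F(),st())
b=F(); 
while F()[0]>-6 and x<-20: x+=.7; arm.line_to(W(x,y,z),vel=20)
print("fence",x,F(),J(arm.state()["tool_pos"]),st())
b=F()
while F()[1]>-5.5 and y<LINE-105: y+=.7; arm.line_to(W(x,y,z),vel=20)
arm.wait(.3); print("stop",y,F(),J(arm.state()["tool_pos"]),st())
E
python3 press.py
```

```text
hang [ 0.150124   -0.01372505 -4.8548662 ] (18.64, array([546.7,  52.2,  56.3]), array([ 0.9, -0.7, -5.2]), 56.3, 64.9)
bed 46.0 [-3.44685483 -0.09783316  5.4306028 ] (22.27, array([546.8,  52.1,  46.4]), array([-3.6, -0.2,  4.8]), 56.4, 65.8)
fence -26.99999999999997 [-8.41664604 -0.25936574  9.77460578] [[-27.70278969 -12.66863743]] (30.34, array([559.9,  52.5,  46.4]), array([-8.7, -0.3,  9.9]), 56.4, 66.6)
stop -10.660000000000007 [-8.28809346 -6.138417   10.2648851 ] [[-27.67938052 -12.69275738]] (32.19, array([559.9,  52.4,  46.5]), array([-7.6, -5.8, 10.3]), 56.0, 66.7)
```

The brick stuck through friction with the bed and fence rather than reaching the stop: y did not move. I unload it, slide until there is real motion to y≈+1, then press.

```bash
cat > press2.py <<'E'
from h import *
def F(n=3):
    v=[]
    for _ in range(n): arm.wait(.03); v.append(arm.state()["force"])
    v=np.mean(v,0); return np.array([v[:2]@XJ,v[:2]@YJ,v[2]])
TJ=lambda: J(arm.state()["tool_pos"])[0]
x,y,z=-27.,-12.,46.
x-=3; arm.line_to(W(x,y,z),vel=20)
while F()[2]>-1 and z<49: z+=.4; arm.line_to(W(x,y,z),vel=20)
print("unloaded",z,F(),TJ())
for _ in range(40):
    y+=.8; arm.line_to(W(x,y,z),vel=20); f=F(); p=TJ()
    if f[1]<-5.5: break
print("y",y,f,p,st())
E
python3 press2.py
```

```text
unloaded 47.199999999999996 [ 0.56053732  0.14232996 -4.70681812] [-30.39324608 -11.98719905]
y 3.200000000000002 [-0.53759396 -5.97792667 -2.77651526] [-30.05881446   1.80655075] (40.41, array([557.2,  66.9,  47.2]), array([-1.4, -6.5, -2.3]), 56.4, 65.1)
```

```bash
cat > p3.py <<'E'
from h import *
exec(open("press2.py").read().split("x,y,z=")[0].split("\n",1)[1])
x,y,z=-30.,3.2,46.5
arm.line_to(W(x,y,z),vel=10); print("down",F(),TJ())
while F()[0]>-6.5 and x<-24: x+=.5; arm.line_to(W(x,y,z),vel=20)
arm.wait(.3); print("x",x,F(),TJ())
while F()[1]>-6 and y<6: y+=.4; arm.line_to(W(x,y,z),vel=20)
arm.wait(.3); print("y",y,F(),TJ(),st())
f=avg("scene",4); g=avg("top",4)
cv2.imwrite("pics/e1.png",np.hstack([cv2.resize(f["img"][185:315,210:370,::-1],(480,390),interpolation=2),cv2.resize(g["img"][145:225,95:270,::-1],(310,142)).copy() if 0 else cv2.resize(g["img"][140:230,95:165,::-1],(303,390),interpolation=2)]))
E
python3 p3.py
```

```text
down [-0.37707868 -5.79857309 -3.08257412] [-29.91799803   1.79542768]
x -26.0 [-9.24482243 -6.66597032  4.44879875] [-27.68809771   1.76927905]
y 3.6 [-8.91840017 -8.12163968  5.01576922] [-27.70625992   1.76966742] (44.91, array([559.6,  66.9,  46.5]), array([-8.9, -8.4,  5.2]), 56.4, 66.1)
```

View pics/e1.png

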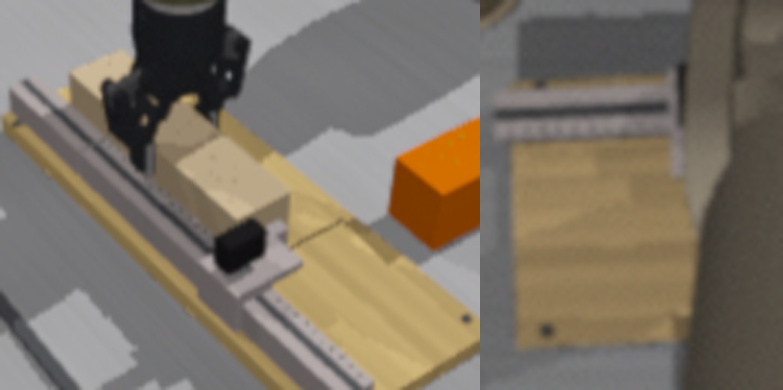

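The brick lies flat in the corner. The tool stays at (−27.7, 1.8) while pressing 9 N on the fence and 8 N on the stop, below the 14 N at which the stop slips. The pencil line emerges at the stop's face, around (295,245) in the crop.

```bash
python3 -c "
from h import *
print(st()); print(arm.sign_off())"
```

```text
(45.31, array([559.6,  66.9,  46.6]), array([-9.7, -7.5,  4.8]), 56.1, 66.1)
the job is handed in; nothing more can be done
None
```

The job is handed in at 45.3 s: the stop is within about 1 mm of the pencil line (an estimate from the camera and arm readings), and the cream brick lies flat on the bed, held pressed against the fence with about 9 N and the stop with about 8 N.

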